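Roll the jar on its labelling stand until the label faces front, then set the stop

TASK

The white jar on the labelling stand has its label turned away. With a fingertip pressed lightly on the edge of its blue cap, roll the jar round until the middle of the label stands over the red index mark at the front of the stand, and let go of it; then push the orange stop along its rail until its sprung rubber plunger bears on the jar and is clearly pressed in, so that the jar stays so. Be gentle with the jar, and leave the things around the stand where they are.

Things in the scene. Friction and masses are not known exactly. Their poses are not given: they have to be found in the camera images.
- stand: Grey labelling stand, fixed. Origin: on the table, under its turntable's vertical axis; z up. Front is -x, marked by a red index bar on the front edge at y = 0. Square deck 170x170 mm, 26 mm high, with a round well for the turntable. To the right (-y) a rail, 75 mm wide, from y = -0.085 to -0.215, top 26 mm high, carries the orange stop.
- seat (a point): Centre of the aluminium turntable's seat, on its axis, 24 mm above the table (axes as the stand). The turntable turns endlessly against a friction of about 0.1 N m. It is sprung: pressed from above it starts to sink at about 3 to 6 N, then 1 mm for every 10 N, at most 9 mm; let go, it rises again.
- jar: White plastic jar, loose, on the turntable inside a low lip with 2 mm play all round; 105 mm across (too wide to grip), filled, 0.7 to 1 kg. Origin: centre of its underside; z up. The middle of its label is 136 degrees anticlockwise (from above) of its +x axis. Its blue cap turns with it. More than 13 N of finger force on jar or cap is too much.
- cap_low (a point): Point on the jar's axis 170 mm above its underside: the lowest that the flat top of the blue push-on cap (113 mm across) can be. The real top is 0 to 16 mm above this point, as the cap has been pushed on more or less: not measured, feel for it. Pressed 45 mm from the axis with 6 to 9 N a fingertip drags the jar round; below about 4 N it may slip.
- label (a point): Middle of the jar's only label (cream paper, 62 mm wide, 85 mm high, a green band along its top and a black bar down its middle), on the wall, 53 mm from the jar's axis, 55 mm above its underside. A white tick on the rim of the cap stands right above the label's middle.
- stop (a joint): Position of the orange stop on its rail, m: 0 outer end, 0.055 inner end, growing towards the jar (stand's +y). It moves against about 6 N of friction and stays where left. At value q its upright push plate is centred at x = 0, y = -0.16 + q in the stand's frame. Its rubber tip is 62 mm ahead (+y) of the plate's middle and meets the jar near q = 0.045.
- push_plate (a point): Middle of the outer (-y) face of the stop's upright orange plate, 74 mm above the table; push the stop here, towards the stand's +y. The plate is 44 mm wide (x), 12 mm thick (y) and reaches from 32 to 104 mm above the table.
- salve_jar: Bystander: low glass jar with metal lid, 87 mm across, 57 mm high, behind the rail. Origin: centre of its underside.
- weighing_bottle: Bystander: small glass weighing bottle with lid, 37 mm across, 48 mm high, behind the stand. Origin: centre of its underside.
- crucible: Bystander: white porcelain crucible, 43 mm across, 32 mm high, behind the stand. Origin: centre of its underside.
- plunger (a joint): How far the sprung plunger of the stop is pressed in, m: 0 free, at most 0.009; spring 0.8 N per mm. 3 to 5 mm is a good setting; less than 1.5 mm does not hold the jar.

How it is judged (in metres and radians):
On the way, in this order (a step that is already met when the one before it is completed fails the run):
1. the label faces front, within about 9 degrees of the red index, and the fingers are off the jar (x of label in the frame of stand below -0.04 m and y of label in the frame of stand between -0.008 and 0.008 m and angular speed of jar below 0.05 rad/s and contact force between the fingers and jar below 0.1 N), for 0.2 s.
2. the plunger of the stop is pressed in at least 1.5 mm against the jar (value of joint plunger above 0.0015 m and contact force between stop and jar above 0.5 N), for 0.2 s.
At the end, for the whole second after the job is handed in: The jar stands upright on its turntable at rest, the middle of its label within 8 mm sideways of the stand's front line (about 9 degrees), and the stop's plunger bears on it, pressed in at least 1.5 mm (all of step 2 and x of label in the frame of stand below -0.04 m and y of label in the frame of stand between -0.008 and 0.008 m and horizontal distance between jar and stand below 0.006 m and angle between jar's own z axis and vertical below 0.06 rad and linear speed of jar below 0.01 m/s); the robot touches nothing.
It fails at once if the fingers press on the jar or its cap with more than 13 N (contact force between the fingers and jar above 13 N).
It fails at once if the jar is tipped (angle between jar's own z axis and vertical above 0.2 rad).
It fails at once if a bystander is moved more than 2 cm (distance of any of salve_jar, weighing_bottle, crucible from where it was at the start of the episode above 0.02 m).
It also fails if it takes over 67 s, if anything falls off the work surface, if the arm or the gripper's body presses on something with over 40 N, if the wrist force passes 120 N, or if a joint passes its speed limit or range.

ROBOT

A 6-joint arm with a two-finger parallel gripper is mounted at the origin on a cart in front of the work surface, level with it; the furniture and walls round the work are solid. World frame = base frame: x ahead of the robot, y to its left, z up, the work surface at z = 0. Lengths are in mm, angles in rad, forces in N, time in s.
With the tool pointing down it reaches from about 275 to 750 mm from the base axis. Payload 10.2 kg.
Tool frame: the origin (TCP) lies at the very end of the fingers, on their centre line; the grasp point (between the pads) lies 19 mm behind it; z points along the fingers, y is the line along which they close (so a half turn about z gives the same grasp; the last joint's range is limited). The gripper opens to 85 mm and grips with 20 to 120 N. Pads are 22 mm wide; open, the fingers measure 114 mm over their backs; the gripper's body (76 mm by 85 mm) begins 54 mm behind the grasp point. The pads swing forward as they close: fully open they stand 13 mm farther back than shut.
Start: joints at [0.941, 0.313, 1.498, -0, 1.331, -0.223], TCP at [207.741, 482.156, 231.294] pointing down, gripper open.
Joint ranges: [-2.94, 2.94], [-0.97, 2.17], [0.19, 2.56], [-1.23, 4.37], [0.02, 3.11], [-2.88, 2.88]. Speed limits (rad/s): [2.39, 2.39, 3.01, 3.14, 3.14, 3.14].

INTERFACE

Orientations are given as a 3x3 rotation matrix whose columns are the frame's x, y, z axes.
In Python, from rig import robot, optics, order gives the robot as it stands.
- The arm moves only by the tool play_rows, never from a script. Its argument "moves" is a list of rows, each a list of 2 entries, a list of its own where there are three numbers: the shift along the world's x, y, z in m, then the turn about the world's z in degrees. A call has 1 to 8 rows; each row shifts and turns the commanded pose from where the row before left it; what a row does not reach is not made up. A row lasts 1/12 s, in which the tool goes at most 41.7 mm and 7.16 degrees, less where a joint would pass 70% of its speed; a pose out of reach is approached as far as the arm can. A call with a gripper value outside its range is refused whole. "grip" is the closure, from 0 (fully open) to 1 (shut), set as the call begins (left out, the last holds). The fingers move at their own pace and stop on an object; "grip_force" is the grip in N (left out, the last holds). Time passes only in rows, so rows that do not move let the fingers close. It gives the time, the measured TCP pose, the force, the opening and the grip force at its end, in the units of the state.
- robot.state(): the state, without advancing time (a new reading comes with each control period).
- optics.snapshot(name): name is "scene" or "top" or "wrist"; returns the picture (400x640x3 uint8, red, green, blue); there is no depth.
- optics.camera_info(name): a dict with "fx", "fy", "cx", "cy" (pixels), "R" (3x3) and "t" (3): a world point X has camera coordinates R X + t; the wrist camera has in their place "hand_eye" (4x4, takes a point from camera to tool coordinates, whose origin is the TCP and whose axes are the flange's). Camera axes: x right, y down, z forward; pixel columns grow to the right and rows downward; lengths in mm; the calibration is good to about 2 mm. A picture is of the moment at which its call begins: read the wrist's pose just before it. camera_info takes no time and is no camera call.
- order.hand_in(): hands the job in; it is judged then, once.
The state is a dict: "t": time; "qpos": joint angles; "qd": joint speeds; "tau": joint torques, N m; "eef_pos": TCP position; "tcp_rot": TCP orientation; "force": force on the tool from outside, world axes, zero at the start; "moment": the same for the moment, N m; "gripper_width": finger opening in mm; "finger_force": force on a finger pad.
Only numpy, scipy, OpenCV 4.12 (cv2) and the standard library are available. Lean on these libraries where they do the work, as an engineer would, in place of code of your own. Each camera call takes 0.05 s, during which the arm holds its last target. There are 200 camera calls.

## Working session

There is one attempt and no reset: what is moved stays moved. The work goes in short steps, Python scripts to look and compute and a tool call to move; the robot and the scene stay as the last step left them, time stands still between calls to the robot, and variables do not carry over. Pictures are saved under pics/ and viewed, at most 10 in all, crops included, and the job is handed in when it is done.

Besides the shell and the picture viewer there is one more tool, called after "Emit:" in YAML: its name, and indented under it one key for each argument. play_rows: Moves the arm, as the interface text tells. Its arguments: {"type":"object","properties":{"moves":{"type":"array"},"grip":{"type":"number"},"grip_force":{"type":"number"}},"required":["moves"]}

```bash
mkdir -p pics; python3 - <<'E'
from rig import robot, optics
import cv2,numpy as np
a=optics.snapshot("scene");b=optics.snapshot("top")
np.save("pics/a.npy",a);np.save("pics/b.npy",b)
cv2.imwrite("pics/scene.png",a[:,:,::-1]);cv2.imwrite("pics/top.png",b[:,:,::-1])
for n in("scene","top","wrist"):print(n,optics.camera_info(n))
print(robot.state())
E
```

```text
scene {'fx': 402.24191361091704, 'fy': 402.24191361091704, 'cx': 327.5063950920869, 'cy': 200.58987983773122, 'R': array([[ 0.64815414, -0.76125334, -0.01973738],
       [-0.42866953, -0.34331489, -0.83568973],
       [ 0.62939546,  0.55011657, -0.54884707]]), 't': array([-465.57836001,  333.07668821,  621.61242613])}
top {'fx': 509.2441671747644, 'fy': 509.2441671747644, 'cx': 312.41808826299757, 'cy': 190.24979319557642, 'R': array([[ 0.00789551, -0.99988712,  0.01278277],
       [-0.98118816, -0.01021244, -0.19278354],
       [ 0.19289232, -0.01102018, -0.98115804]]), 't': array([-122.60749175,  606.35226334,  888.72191078])}
wrist {'fx': 300.2646406919405, 'fy': 300.2646406919405, 'cx': 319.49293466620196, 'cy': 200.13232228455877, 'hand_eye': array([[-1.10360288e-04, -9.50581173e-01, -3.10476122e-01,
         8.18348081e+01],
       [ 9.99999881e-01, -2.52230219e-04,  4.16795412e-04,
        -4.49268211e-01],
       [-4.74509332e-04, -3.10476039e-01,  9.50581088e-01,
        -1.42749383e+02],
       [ 0.00000000e+00,  0.00000000e+00,  0.00000000e+00,
         1.00000000e+00]])}
{'t': 0.1, 'qpos': array([ 9.40587092e-01,  3.13391441e-01,  1.49834366e+00,  2.72529589e-06,
        1.33101865e+00, -2.23367256e-01]), 'qd': array([-0.00069742, -0.00173904, -0.0013623 ,  0.00024489,  0.00157789,
        0.00039469]), 'tau': array([ 1.60742104e-03, -4.12902868e+01, -2.60147023e+01, -2.82511064e-04,
        2.98600367e-03,  4.46526246e-05]), 'eef_pos': array([207.60538853, 481.96044163, 230.80021178]), 'tcp_rot': array([[-9.18374718e-01,  3.95711266e-01, -6.86390588e-04],
       [ 3.95711776e-01,  9.18374277e-01, -9.36496843e-04],
       [ 2.59781108e-04, -1.13166786e-03, -9.99999326e-01]]), 'force': array([-0.07305784, -0.71609321,  0.83391231]), 'moment': array([-0.01542679, -0.00930992,  0.01526115]), 'finger_force': 0.0, 'gripper_width': 85.84817380546532}
```

View pics/scene.png

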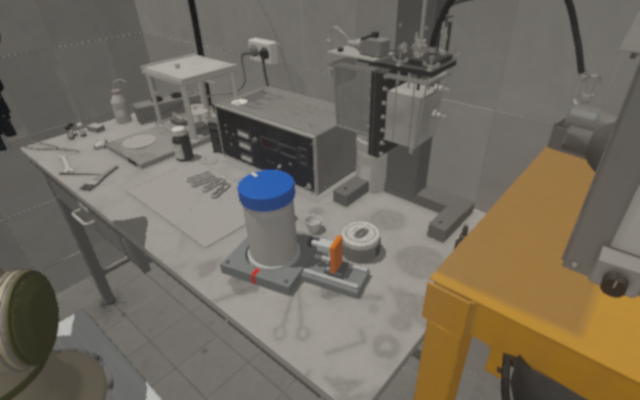

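View pics/top.png

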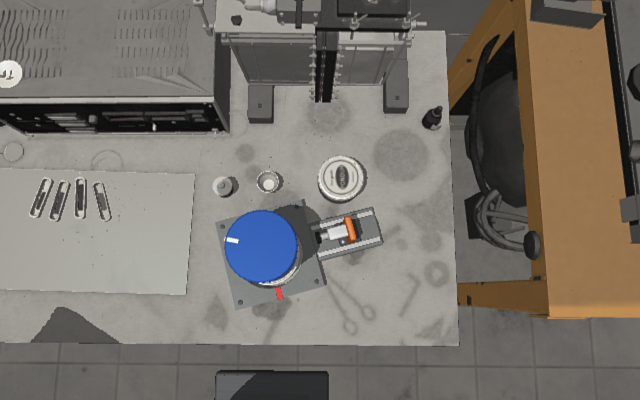

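Top view: the cap centre is about (262,246), the tick about (232,240), the red index about (279,294) and the orange plate about (350,230). The salve jar is at (341,179). The scene view shows the tick at (253,176).

```bash
cat > h.py <<'E'
import numpy as np,cv2
from rig import robot,optics
def ray(n,uv):
    c=optics.camera_info(n)
    d=np.array([(uv[0]-c['cx'])/c['fx'],(uv[1]-c['cy'])/c['fy'],1.])
    if 'R' in c: return -c['R'].T@c['t'], c['R'].T@d
    s=robot.state();H=c['hand_eye'];T=s['tcp_rot']
    return s['eef_pos']+T@H[:3,3], T@(H[:3,:3]@d)
def plane(n,uv,z):
    o,d=ray(n,uv); return o+d*(z-o[2])/d[2]
def two(a,b):
    (o,d),(p,e)=ray(*a),ray(*b)
    st=np.linalg.lstsq(np.c_[d,-e],p-o,rcond=None)[0]
    return (o+d*st[0]+p+e*st[1])/2, np.linalg.norm(o+d*st[0]-p-e*st[1])
def blob(m,k=1):
    n,l,s,c=cv2.connectedComponentsWithStats(m.astype(np.uint8))
    i=1+np.argsort(-s[1:,4])[:k]
    return [(c[j],s[j],l==j) for j in i]
def masks(im):
    h=cv2.cvtColor(im,cv2.COLOR_RGB2HSV).astype(int);H,S,V=h[...,0],h[...,1],h[...,2]
    return dict(blue=(H>100)&(H<130)&(S>120)&(V>60),red=((H<5)|(H>174))&(S>150)&(V>80),orange=(H>5)&(H<16)&(S>180)&(V>100))
E
python3 - <<'E'
from h import *
for n,f in(("top","b"),("scene","a")):
    im=np.load(f"pics/{f}.npy");m=masks(im)
    if n=="scene": m['orange'][:,400:]=0
    else: m['orange'][:,400:]=0; m['red'][:,450:]=0
    for k in m: 
        for c,s,_ in blob(m[k],2): print(n,k,c,s)
    c,s,l=blob(m['blue'])[0]
    hull=cv2.convexHull(np.argwhere(l)[:,::-1].astype(np.int32))
    print("ell",cv2.fitEllipse(hull))
    hm=np.zeros(im.shape[:2],np.uint8);cv2.fillConvexPoly(hm,hull,1);hm=cv2.dilate(hm,np.ones((3,3)))
    w=(im.min(2)>170)&(hm>0)
    for c,s,_ in blob(w,3): print("white",c,s)
E
```

```text
top blue [261.13706328 246.1497679 ] [ 224  210   74   74 4093]
top red [278.48214286 292.57142857] [276 287   7  12  56]
top orange [349.75238095 230.24761905] [343 217  13  26 105]
ell ((260.7628479003906, 246.1531219482422), (72.1849594116211, 73.52421569824219), 53.88538360595703)
white [232.25       239.93181818] [227 238  12   5  44]
white [224. 239.] [224 238   1   3   3]
white [260. 283.] [259 283   3   1   3]
scene blue [266.59731903 189.71742627] [ 238  169   57   42 1865]
scene red [254.77272727 271.77272727] [252 269   7   7  22]
scene red [252.7 279. ] [252 277   3   5  10]
scene orange [335.57894737 242.89473684] [331 236  10  15  57]
scene orange [332. 255.] [332 254   1   3   3]
ell ((266.5792236328125, 189.3900146484375), (41.386085510253906, 59.154335021972656), 80.56843566894531)
white [253.71428571 174.        ] [252 173   4   3   7]
```

```bash
python3 - <<'E'
from h import *
for z in(194,202,210):
  c=plane("top",(260.8,245.5),z);t=plane("top",(232.2,239.9),z);print(z,c,t,np.linalg.norm(c-t),np.degrees(np.arctan2(*(t-c)[1::-1])), plane("top",(224.5,239),z),
   'diam',np.linalg.norm(plane("top",(224,246),z)-plane("top",(297.5,246),z)))
r=plane("top",(278.5,290),26);print("red",r,plane("scene",(254.5,272.5),26))
print("plate top",two(("top",(350,229)),("scene",(336,240))))
for n,p,z in(("salve",(341,176),57),("weigh",(223,185),48),("cruc",(268,181),32)):print(n,plane("top",p,z))
# deck corners approx
print([plane("top",p,26)[:2].round() for p in((237,308),(326,285),(217,224),(302,200),(373,208),(383,241))])
E
```

```text
194 [492.46280455 -35.78580402 194.        ] [500.78201433   9.03900935 194.        ] 45.59027468254245 79.48588611108575 [502.07691102  21.08964937 194.        ] diam 114.40490584511474
202 [491.77999769 -36.49718725 202.        ] [500.01564337   7.87737361 202.        ] 45.13233332345727 79.48588611108569 [501.29753319  19.80696837 202.        ] diam 113.25574106307442
210 [491.09719083 -37.20857048 210.        ] [499.24927241   6.71573786 210.        ] 44.67439196437212 79.48588611108563 [500.51815537  18.52428737 210.        ] diam 112.1065762810341
red [424.64907584 -55.93785471  26.        ] [419.3171546  -54.69701206  26.        ]
plate top (array([ 530.64811068, -183.25913821,  108.14526706]), np.float64(2.1623839022615035))
salve [ 635.85572374 -170.60883895   57.        ]
weigh [618.09979096  51.50844312  48.        ]
cruc [630.14879573 -31.81508224  32.        ]
[array([391.,  20.]), array([ 434., -144.]), array([547.,  63.]), array([595., -98.]), array([ 581., -234.]), array([ 517., -252.])]
```

```bash
python3 - <<'E'
import numpy as np,cv2
b=np.load("pics/b.npy")[160:320,200:400,::-1]
cv2.imwrite("pics/crop.png",cv2.resize(b,(800,640)[:2] if 0 else (750,600),interpolation=cv2.INTER_CUBIC))
E
```

```text
(no output)
```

View pics/crop.png

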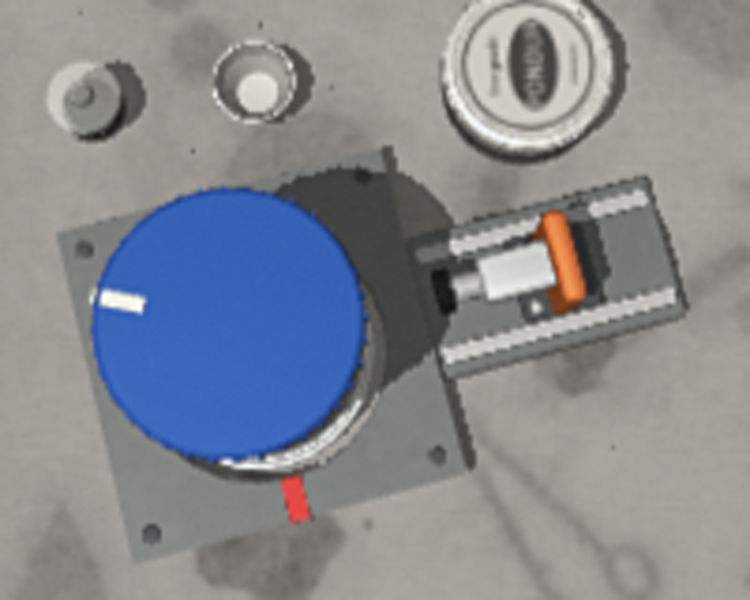

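The deck corners give a stand axis at about (492,-39) with yaw 15.6°. The tick is at 79.5° in the world and its target is 195.6°, so the jar must turn +116°. The cap centre is about (492,-37), and the salve jar is clear of the push path.

I will start the fingertip at angle -160° on the cap.

Emit:
play_rows:
  moves:
    - [[0.015, -0.0335, 0], -5.25]
    - [[0.015, -0.0335, 0], -5.25]
    - [[0.015, -0.0335, 0], -5.25]
    - [[0.015, -0.0335, 0], -5.25]
    - [[0.015, -0.0335, 0], -5.25]
    - [[0.015, -0.0335, 0], -5.25]
    - [[0.015, -0.0335, 0], -5.25]
    - [[0.015, -0.0335, 0], -5.25]
  grip: 1

```text
t: 0.77
eef_pos: [327.9, 212.5, 231.2]
tcp_rot: [[-0.414, 0.91, -0.0], [0.91, 0.414, -0.0], [-0.0, -0.0, -1.0]]
force: [1.6, 0.6, -1.3]
gripper_width: -0.0
finger_force: 0.0
```

Emit:
play_rows:
  moves:
    - [[0.015, -0.0335, 0], -5.25]
    - [[0.015, -0.0335, 0], -5.25]
    - [[0.015, -0.0335, 0], -5.25]
    - [[0.015, -0.0335, 0], -5.25]
    - [[0.015, -0.0335, 0], -5.25]
    - [[0.015, -0.0335, 0], -5.25]
    - [[0.015, -0.0335, 0], -5.25]
    - [[0.015, -0.0335, 0], -5.25]

```text
t: 1.43
eef_pos: [448.0, -55.7, 231.1]
tcp_rot: [[0.302, 0.953, -0.0], [0.953, -0.302, 0.0], [0.0, -0.0, -1.0]]
force: [-0.0, 1.1, -0.4]
gripper_width: -0.2
finger_force: 0.0
```

Emit:
play_rows:
  moves:
    - [[0, 0, -0.004], 0]
    - [[0, 0, -0.004], 0]
    - [[0, 0, -0.003], 0]
    - [[0, 0, 0], 0]
    - [[0, 0, 0], 0]

```text
t: 1.85
eef_pos: [447.4, -52.9, 220.3]
tcp_rot: [[0.296, 0.955, -0.0], [0.955, -0.296, 0.0], [0.0, -0.0, -1.0]]
force: [-0.2, 0.3, -0.0]
gripper_width: 0.1
finger_force: 0.0
```

```bash
python3 - <<'E'
from h import *
print(two(("top",(232.25,239.9)),("scene",(253.6,174.5))))
# cap top ellipse: scene back rim at top row, top-view similarly
a=np.load("pics/a.npy");l=blob(masks(a)['blue'])[0][2]
ys,xs=np.nonzero(l)
C=np.array([491.8,-37.5]);c=optics.camera_info("scene")
print("scene rows min",ys.min(),"cols",xs.min(),xs.max())
for z in range(194,212,4):
  th=np.linspace(0,2*np.pi,200);P=np.c_[C[0]+56.5*np.cos(th),C[1]+56.5*np.sin(th),z+0*th]@c['R'].T+c['t']
  u=c['fx']*P[:,0]/P[:,2]+c['cx'];v=c['fy']*P[:,1]/P[:,2]+c['cy'];print(z,v.min(),u.min(),u.max())
E
```

```text
(array([499.52356067,   7.85580363, 203.47903997]), np.float64(0.8859470839496558))
scene rows min 169 cols 238 294
194 173.1720280286094 237.74351535518633 294.72352616199737
198 171.51739756575748 237.45521369212912 294.59464426645127
202 169.8541877159913 237.16531268329334 294.4650573276962
206 168.18233157869133 236.87379898317016 294.33475954449887
210 166.50176155585254 236.58065909735683 294.2037450518059
```

Emit:
play_rows:
  moves:
    - [[0, 0, -0.003], 0]
    - [[0, 0, -0.003], 0]
    - [[0, 0, -0.003], 0]
    - [[0, 0, 0], 0]
    - [[0, 0, 0], 0]

```text
t: 2.27
eef_pos: [447.7, -53.7, 211.1]
tcp_rot: [[0.297, 0.955, -0.0], [0.955, -0.297, 0.0], [0.0, -0.0, -1.0]]
force: [0.5, 0.1, -0.3]
gripper_width: -0.0
finger_force: 0.0
```

Emit:
play_rows:
  moves:
    - [[0.001, 0, -0.001], 0]
    - [[0.001, 0, -0.001], 0]
    - [[0, 0, -0.0005], 0]
    - [[0, 0, 0], 0]

```text
t: 2.6
eef_pos: [449.8, -53.8, 208.7]
tcp_rot: [[0.297, 0.955, -0.0], [0.955, -0.297, 0.0], [0.0, -0.0, -1.0]]
force: [0.0, -0.2, -0.4]
gripper_width: -0.5
finger_force: 0.0
```

Emit:
play_rows:
  moves:
    - [[0, 0, -0.0004], 0]
    - [[0, 0, -0.0004], 0]
    - [[0, 0, 0], 0]

```text
t: 2.85
eef_pos: [449.7, -53.9, 207.9]
tcp_rot: [[0.298, 0.955, -0.0], [0.955, -0.298, -0.0], [-0.0, -0.0, -1.0]]
force: [0.2, -1.1, 0.5]
gripper_width: 0.1
finger_force: 0.0
```

Emit:
play_rows:
  moves:
    - [[0, 0, -0.0004], 0]
    - [[0, 0, -0.0004], 0]
    - [[0, 0, 0], 0]

```text
t: 3.1
eef_pos: [449.7, -53.8, 207.1]
tcp_rot: [[0.298, 0.955, -0.0], [0.955, -0.298, 0.0], [-0.0, -0.0, -1.0]]
force: [0.1, -0.5, -0.4]
gripper_width: -0.0
finger_force: 0.0
```

Emit:
play_rows:
  moves:
    - [[0, 0, -0.0004], 0]
    - [[0, 0, -0.0004], 0]
    - [[0, 0, 0], 0]

```text
t: 3.35
eef_pos: [449.7, -53.8, 206.3]
tcp_rot: [[0.298, 0.955, -0.0], [0.955, -0.298, 0.0], [0.0, -0.0, -1.0]]
force: [-0.8, -0.3, -0.6]
gripper_width: -0.1
finger_force: 0.0
```

Emit:
play_rows:
  moves:
    - [[0, 0, -0.0004], 0]
    - [[0, 0, -0.0004], 0]
    - [[0, 0, 0], 0]

```text
t: 3.6
eef_pos: [449.7, -53.8, 205.5]
tcp_rot: [[0.297, 0.955, -0.0], [0.955, -0.297, 0.0], [0.0, -0.0, -1.0]]
force: [-0.3, -0.2, -0.0]
gripper_width: -0.1
finger_force: 0.0
```

Emit:
play_rows:
  moves:
    - [[0, 0, -0.0004], 0]
    - [[0, 0, -0.0003], 0]
    - [[0, 0, 0], 0]

```text
t: 3.85
eef_pos: [449.7, -53.8, 204.8]
tcp_rot: [[0.298, 0.955, -0.0], [0.955, -0.298, 0.0], [0.0, -0.0, -1.0]]
force: [0.0, -0.0, -0.0]
gripper_width: 0.2
finger_force: 0.0
```

Emit:
play_rows:
  moves:
    - [[0, 0, -0.0004], 0]
    - [[0, 0, -0.0003], 0]
    - [[0, 0, 0], 0]

```text
t: 4.1
eef_pos: [449.7, -53.8, 204.1]
tcp_rot: [[0.297, 0.955, -0.0], [0.955, -0.297, 0.0], [-0.0, -0.0, -1.0]]
force: [0.0, 0.2, -0.7]
gripper_width: 0.2
finger_force: 0.0
```

Emit:
play_rows:
  moves:
    - [[0, 0, -0.0004], 0]
    - [[0, 0, -0.0003], 0]
    - [[0, 0, 0], 0]

```text
t: 4.35
eef_pos: [449.7, -53.8, 203.4]
tcp_rot: [[0.297, 0.955, -0.0], [0.955, -0.297, 0.0], [0.0, -0.0, -1.0]]
force: [0.7, -0.6, 0.1]
gripper_width: -0.2
finger_force: 0.0
```

Emit:
play_rows:
  moves:
    - [[0, 0, -0.0004], 0]
    - [[0, 0, -0.0003], 0]
    - [[0, 0, 0], 0]

```text
t: 4.6
eef_pos: [449.7, -53.8, 202.7]
tcp_rot: [[0.298, 0.955, -0.0], [0.955, -0.298, 0.0], [0.0, -0.0, -1.0]]
force: [-0.6, -0.5, -0.3]
gripper_width: 0.1
finger_force: 0.0
```

Emit:
play_rows:
  moves:
    - [[0, 0, -0.0004], 0]
    - [[0, 0, -0.0003], 0]
    - [[0, 0, 0], 0]

```text
t: 4.85
eef_pos: [449.9, -54.0, 202.5]
tcp_rot: [[0.297, 0.955, 0.001], [0.955, -0.297, -0.0], [-0.0, 0.001, -1.0]]
force: [-1.2, -0.9, 5.0]
gripper_width: -0.1
finger_force: 2.2
```

Emit:
play_rows:
  moves:
    - [[0, 0, -0.0002], 0]
    - [[0, 0, 0], 0]
    - [[0, 0, 0], 0]

```text
t: 5.1
eef_pos: [449.9, -54.0, 202.3]
tcp_rot: [[0.297, 0.955, 0.001], [0.955, -0.297, -0.0], [-0.0, 0.001, -1.0]]
force: [-1.7, -0.5, 5.6]
gripper_width: 0.0
finger_force: 2.9
```

Emit:
play_rows:
  moves:
    - [[0, 0, -0.0002], 0]
    - [[0, 0, 0], 0]
    - [[0, 0, 0], 0]

```text
t: 5.35
eef_pos: [449.9, -54.0, 202.2]
tcp_rot: [[0.297, 0.955, 0.001], [0.955, -0.297, -0.001], [-0.0, 0.001, -1.0]]
force: [-1.3, -0.6, 5.8]
gripper_width: 0.3
finger_force: 3.3
```

```bash
python3 - <<'E'
import numpy as np
a=np.radians(201.4+3*np.arange(41));P=45.2*np.c_[np.cos(a),np.sin(a)]
D=np.diff(P,axis=0)/1000
for i in range(0,40,8):print([[round(x,4),round(y,4)] for x,y in D[i:i+8]])
E
```

```text
[[np.float64(0.0009), np.float64(-0.0022)], [np.float64(0.001), np.float64(-0.0021)], [np.float64(0.0011), np.float64(-0.0021)], [np.float64(0.0013), np.float64(-0.002)], [np.float64(0.0014), np.float64(-0.0019)], [np.float64(0.0015), np.float64(-0.0019)], [np.float64(0.0015), np.float64(-0.0018)], [np.float64(0.0016), np.float64(-0.0017)]]
[[np.float64(0.0017), np.float64(-0.0016)], [np.float64(0.0018), np.float64(-0.0015)], [np.float64(0.0019), np.float64(-0.0014)], [np.float64(0.002), np.float64(-0.0013)], [np.float64(0.002), np.float64(-0.0012)], [np.float64(0.0021), np.float64(-0.0011)], [np.float64(0.0021), np.float64(-0.001)], [np.float64(0.0022), np.float64(-0.0009)]]
[[np.float64(0.0022), np.float64(-0.0008)], [np.float64(0.0023), np.float64(-0.0007)], [np.float64(0.0023), np.float64(-0.0005)], [np.float64(0.0023), np.float64(-0.0004)], [np.float64(0.0023), np.float64(-0.0003)], [np.float64(0.0024), np.float64(-0.0002)], [np.float64(0.0024), np.float64(-0.0)], [np.float64(0.0024), np.float64(0.0001)]]
[[np.float64(0.0024), np.float64(0.0002)], [np.float64(0.0023), np.float64(0.0003)], [np.float64(0.0023), np.float64(0.0004)], [np.float64(0.0023), np.float64(0.0006)], [np.float64(0.0023), np.float64(0.0007)], [np.float64(0.0022), np.float64(0.0008)], [np.float64(0.0022), np.float64(0.0009)], [np.float64(0.0021), np.float64(0.001)]]
[[np.float64(0.0021), np.float64(0.0011)], [np.float64(0.002), np.float64(0.0013)], [np.float64(0.0019), np.float64(0.0014)], [np.float64(0.0019), np.float64(0.0015)], [np.float64(0.0018), np.float64(0.0015)], [np.float64(0.0017), np.float64(0.0016)], [np.float64(0.0016), np.float64(0.0017)], [np.float64(0.0015), np.float64(0.0018)]]
```

Emit:
play_rows:
  moves:
    - [[0.0009, -0.0022, -0.0001], 3]
    - [[0.001, -0.0021, -0.0001], 3]
    - [[0.0011, -0.0021, 0], 3]
    - [[0.0013, -0.002, 0], 3]
    - [[0.0014, -0.0019, 0], 3]
    - [[0.0015, -0.0019, 0], 3]
    - [[0.0015, -0.0018, 0], 3]
    - [[0.0016, -0.0017, 0], 3]

```text
t: 6.02
eef_pos: [460.1, -69.5, 201.9]
tcp_rot: [[-0.119, 0.993, 0.0], [0.993, 0.119, 0.0], [0.0, 0.0, -1.0]]
force: [-2.8, 0.7, 5.7]
gripper_width: 0.1
finger_force: 3.2
```

Emit:
play_rows:
  moves:
    - [[0.0017, -0.0016, -0.0001], 3]
    - [[0.0018, -0.0015, -0.0001], 3]
    - [[0.0019, -0.0014, 0], 3]
    - [[0.002, -0.0013, 0], 3]
    - [[0.002, -0.0012, 0], 3]
    - [[0.0021, -0.0011, 0], 3]
    - [[0.0021, -0.001, 0], 3]
    - [[0.0022, -0.0009, 0], 3]

```text
t: 6.68
eef_pos: [476.0, -79.6, 201.8]
tcp_rot: [[-0.513, 0.859, 0.0], [0.859, 0.513, -0.0], [-0.0, 0.0, -1.0]]
force: [-3.4, 0.1, 6.9]
gripper_width: 0.3
finger_force: 3.4
```

Emit:
play_rows:
  moves:
    - [[0.0022, -0.0008, 0], 3]
    - [[0.0023, -0.0007, 0], 3]
    - [[0.0023, -0.0005, 0], 3]
    - [[0.0023, -0.0004, 0], 3]
    - [[0.0023, -0.0003, 0], 3]
    - [[0.0024, -0.0002, 0], 3]
    - [[0.0024, 0, 0], 3]
    - [[0.0024, 0.0001, 0], 3]

```text
t: 7.35
eef_pos: [494.6, -82.5, 201.8]
tcp_rot: [[-0.818, 0.576, 0.0], [0.576, 0.818, -0.0], [-0.001, -0.0, -1.0]]
force: [-2.6, -0.8, 6.0]
gripper_width: 0.1
finger_force: 3.3
```

```bash
python3 - <<'E'
from h import *
print(robot.state()['force'])
w=optics.snapshot("wrist");a=optics.snapshot("scene");b=optics.snapshot("top")
np.save("pics/b2.npy",b)
cv2.imwrite("pics/m1.png",np.vstack([np.hstack([cv2.resize(w,(400,250)),cv2.resize(a[100:300,150:470],(400,250))]),cv2.resize(b[130:330,150:470],(800,500))[:350]])[:,:,::-1])
E
```

```text
[-2.55072911 -0.82595772  6.01570841]
```

View pics/m1.png

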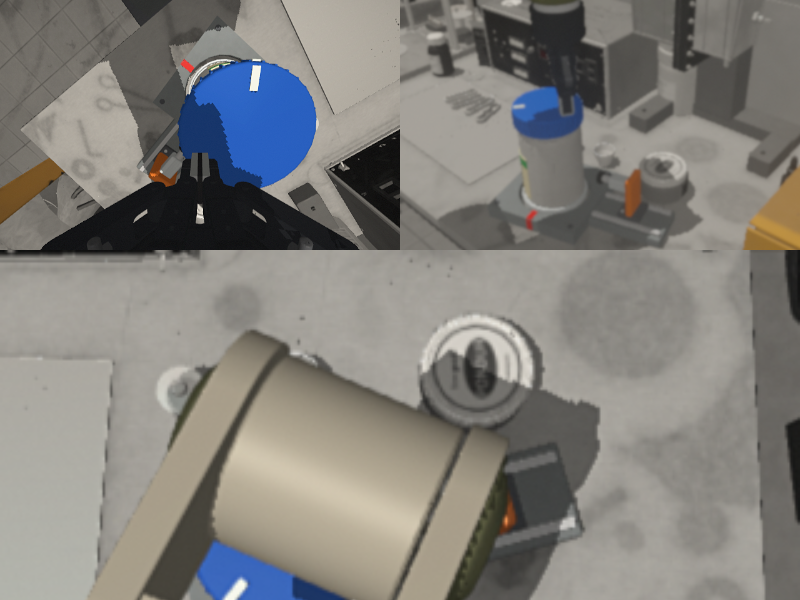

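The jar is turning with the finger: the wrist view shows the tick at about (409,122) full-size, and the scene view shows it on the left rim. I'll measure its angle with the wrist camera.

```bash
cat >> h.py <<'E'
def tick():
    w=optics.snapshot("wrist");l=blob(masks(w)['blue'])[0][2]
    hull=cv2.convexHull(np.argwhere(l)[:,::-1].astype(np.int32))
    hm=np.zeros(l.shape,np.uint8);cv2.fillConvexPoly(hm,hull,1)
    hm[235:]=0
    for c,s,_ in blob((w.min(2)>150)&(hm>0),2):
        p=plane("wrist",c,202);d=p-[492,-37.5,202];print("tick",c,s,p,np.hypot(*d[:2]),np.degrees(np.arctan2(d[1],d[0])))
E
python3 -c "
from h import *
tick()"
```

```text
tick [405.43853211 122.7853211 ] [397 103  18  41 545] [457.77451266  -8.84450571 202.        ] 44.63766724001432 140.06204420062966
tick [340.88461538 108.5       ] [335 105  13   8  26] [435.37534294 -29.58401092 202.        ] 57.175297732887984 172.04176572129043
```

Emit:
play_rows:
  moves:
    - [[0.0024, 0.0002, 0], 3]
    - [[0.0023, 0.0003, 0], 3]
    - [[0.0023, 0.0004, 0], 3]
    - [[0.0023, 0.0006, 0], 3]
    - [[0.0023, 0.0007, 0], 3]
    - [[0.0022, 0.0008, 0], 3]
    - [[0.0022, 0.0009, 0], 3]
    - [[0.0021, 0.001, 0], 3]

```text
t: 8.22
eef_pos: [512.8, -77.7, 201.9]
tcp_rot: [[-0.981, 0.194, 0.001], [0.194, 0.981, -0.001], [-0.001, -0.001, -1.0]]
force: [-2.3, -2.0, 7.3]
gripper_width: 0.2
finger_force: 3.3
```

Emit:
play_rows:
  moves:
    - [[0.0021, 0.0011, 0], 3]
    - [[0.002, 0.0013, 0], 3]
    - [[0.0019, 0.0014, 0], 3]
    - [[0.0019, 0.0015, 0], 3]
    - [[0.0018, 0.0015, 0], 3]
    - [[0.0017, 0.0016, 0], 3]
    - [[0.0016, 0.0017, 0], 3]
    - [[0, 0, 0], 0]

```text
t: 8.88
eef_pos: [526.1, -67.6, 202.0]
tcp_rot: [[-0.985, -0.171, 0.002], [-0.171, 0.985, -0.001], [-0.001, -0.001, -1.0]]
force: [-0.5, -2.6, 6.9]
gripper_width: 0.1
finger_force: 3.3
```

```bash
python3 -c "
from h import *
s=robot.state();print(s['qpos'],s['force'])
tick()"
```

```text
[-3.48561676e-01  3.47884790e-01  1.52805390e+00 -6.12264031e-04
  1.26383548e+00 -2.09130840e+00] [-0.51272587 -2.56178793  6.89249463]
tick [412.99280576 140.02877698] [406 128  13  21 139] [454.58412292 -34.63401575 202.        ] 37.52548099160579 175.61980666150995
tick [454.6  111.35] [449 108  13   7  20] [438.86761197 -19.36665813 202.        ] 56.14150644188098 161.1559437455691
```

```bash
python3 - <<'E'
from h import *
w=optics.snapshot("wrist");np.save("pics/w3.npy",w)
cv2.imwrite("pics/w3.png",cv2.resize(w[60:260,260:580],(800,500))[:,:,::-1])
E
```

```text
(no output)
```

View pics/w3.png

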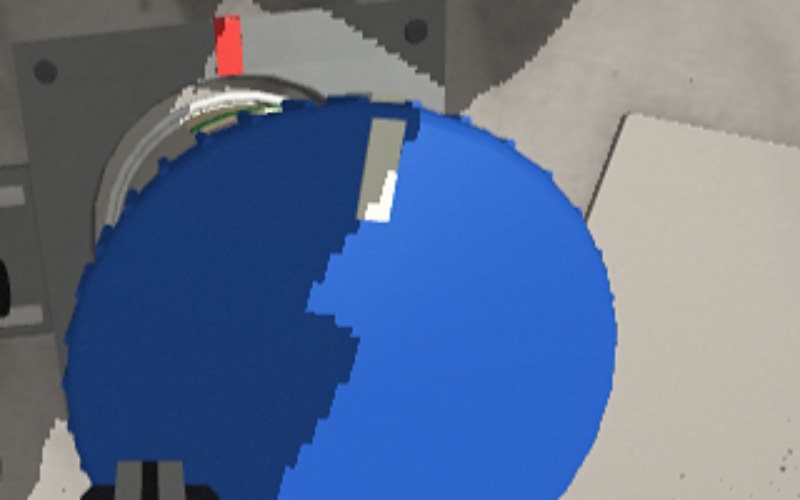

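The tick runs from (415,108) to (410,148), partly shaded, and the red index bar is at about (351,67) to (352,90). I'll compute both bearings.

```bash
python3 - <<'E'
from h import *
C=np.array([492,-37.5])
f=lambda p:np.degrees(np.arctan2(p[1],p[0]))
for uv in((415.2,107.6),(412.8,128),(410.4,148.4)):
    d=plane("wrist",uv,202)[:2]-C;print(uv,np.hypot(*d),f(d))
p=[plane("wrist",(u,v),26)[:2] for u,v in((351,67),(352,90))];print("red",p,f(p[0]-p[1]),[f(q-np.array([491.8,-39.8])) for q in p])
# cap centre from wrist: fit rim circle on plane
w=np.load("pics/w3.npy");l=blob(masks(w)['blue']|0)[0][2];l[225:]=0
h=cv2.convexHull(np.argwhere(l)[:,::-1].astype(np.int32))[:,0]
Q=np.array([plane("wrist",u,202)[:2] for u in h if u[1]<220])
A=np.c_[2*Q,np.ones(len(Q))];x=np.linalg.lstsq(A,(Q**2).sum(1),rcond=None)[0];print("cap circ",x[:2],np.sqrt(x[2]+x[:2]@x[:2]))
E
```

```text
(415.2, 107.6) 51.69701284104858 -179.99190502675634
(412.8, 128) 42.773282835768065 178.2510139535206
(410.4, 148.4) 33.53851692630507 175.42746193371278
red [array([408.37961868, -55.94252129]), array([428.85984678, -50.72990015])] -165.72029109619203 [np.float64(-169.04816111680532), np.float64(-170.14851983003757)]
cap circ [491.62394885 -34.65270572] 55.770425572559176
```

Emit:
play_rows:
  moves:
    - [[0.0015, 0.0018, 0], 3]
    - [[0.0014, 0.0019, 0], 3]
    - [[0.0013, 0.002, 0], 3]
    - [[0.0012, 0.002, 0], 3]
    - [[0.0005, 0.001, 0], 1.5]
    - [[0, 0, 0], 0]
    - [[0, 0, 0], 0]

```text
t: 9.57
eef_pos: [531.9, -59.2, 202.1]
tcp_rot: [[-0.919, -0.394, 0.002], [-0.394, 0.919, -0.001], [-0.001, -0.002, -1.0]]
force: [0.9, -2.4, 6.7]
gripper_width: 0.2
finger_force: 3.3
```

Emit:
play_rows:
  moves:
    - [[0, 0, 0.001], 0]
    - [[0, 0, 0.003], 0]
    - [[0, 0, 0.01], 0]
    - [[0.01, -0.01, 0.01], 0]
    - [[0.01, -0.035, 0.005], 0]
    - [[0.01, -0.035, 0], 0]
    - [[0.01, -0.035, 0], 0]
    - [[0, 0, 0], 0]

```text
t: 10.23
eef_pos: [572.0, -178.9, 230.0]
tcp_rot: [[-0.921, -0.39, 0.0], [-0.39, 0.921, -0.001], [0.0, -0.001, -1.0]]
force: [-0.1, -0.1, -0.8]
gripper_width: -0.3
finger_force: 0.0
```

```bash
python3 - <<'E'
from h import *
b=optics.snapshot("top");a=optics.snapshot("scene");w=optics.snapshot("wrist")
for n,i in(("b3",b),("a3",a),("w4",w)):np.save(f"pics/{n}.npy",i)
cv2.imwrite("pics/m2.png",np.vstack([np.hstack([cv2.resize(w,(400,250)),cv2.resize(a[150:300,200:440],(400,250))]),cv2.resize(b[190:320,180:388],(560,350)).copy() if 0 else cv2.copyMakeBorder(cv2.resize(b[190:320,180:388],(560,350)),0,0,0,240,0)])[:,:,::-1])
E
```

```text
(no output)
```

View pics/m2.png

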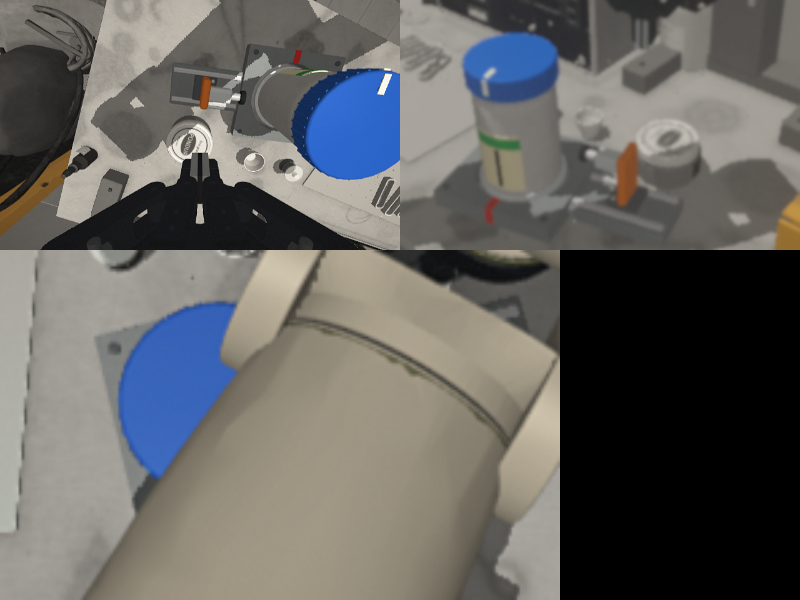

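Scene view: the label faces front, its black bar at about (260,248) full-size and the tick at about (253,195). It still looks a bit short of the index. I'll measure it by casting rays.

```bash
python3 - <<'E'
from h import *
a=np.load("pics/a3.npy");g=a.astype(int).mean(2)
rows=range(244,262,2);pts=[]
for r in rows:
    seg=g[r,250:270];c=250+np.argmin(seg[4:16])+4;wt=np.clip(seg.max()*0.8-g[r,c-2:c+3],0,None);u=(wt*np.arange(c-2,c+3)).sum()/wt.sum();pts.append((u,r))
print(np.round(pts,1))
def cyl(uv,C,R):
    o,d=ray("scene",uv);p=o[:2]-C;A=d[:2]@d[:2];B=2*p@d[:2];k=p@p-R*R
    t=(-B-np.sqrt(B*B-4*A*k))/(2*A);return o+d*t
for C in([492,-37.5],[491.8,-39.8],[491.6,-34.7]):
    C=np.array(C);q=np.array([cyl(u,C,52.7) for u in pts]);d=q[:,:2]-C
    print(C,np.round(np.degrees(np.arctan2(d[:,1],d[:,0]))%360,1),q[[0,-1],2])
h=masks(a)['blue'];l=blob(h)[0][2];hull=cv2.convexHull(np.argwhere(l)[:,::-1].astype(np.int32));hm=np.zeros(l.shape,np.uint8);cv2.fillConvexPoly(hm,hull,1)
c,s,_=blob((a.min(2)>130)&(hm>0))[0];p=plane("scene",c,202);print("tick",c,s,p)
for C in([492,-37.5],[491.8,-39.8],[491.6,-34.7]):
    d=p[:2]-C;print(np.hypot(*d),np.degrees(np.arctan2(d[1],d[0]))%360)
m=masks(a)['red'];m[:,400:]=0
yx=np.argwhere(m);yx=yx[(yx[:,0]>262)&(yx[:,0]<274)]
print("red",[(tuple(v[::-1]),plane("scene",v[::-1],26)[:2].round(1)) for v in (yx[yx[:,0]==yx[:,0].min()].mean(0),yx.mean(0))])
E
```

```text
[[257.9 244. ]
 [258.  246. ]
 [258.4 248. ]
 [258.7 250. ]
 [259.  252. ]
 [259.2 254. ]
 [259.5 256. ]
 [259.9 258. ]
 [260.2 260. ]]
[492.  -37.5] [194.8 194.5 194.7 194.9 194.7 194.5 194.6 194.8 194.8] [86.93648366 43.51177574]
[491.8 -39.8] [193.2 192.8 193.  193.2 193.  192.8 192.9 193.1 193.1] [87.71473959 44.35273889]
[491.6 -34.7] [197.6 197.3 197.4 197.6 197.4 197.2 197.3 197.5 197.5] [86.53716189 43.08213596]
tick [253.36 193.56] [250 191   7   6  25] [451.48352681 -46.08165964 202.        ]
41.41532907055741 191.95888589768722
40.80290747499608 188.85597872773596
41.6998033261507 195.83945385478728
red [((np.float64(256.0), np.float64(270.0)), array([426.3, -51.4])), ((np.float64(255.1818181818182), np.float64(271.45454545454544)), array([422.3, -53.4]))]
```

The label is at about 194.5°, within about 1–2° of the 195.6° target, and nothing is touching it. Next is the stop: go outside the push plate and down.

Emit:
play_rows:
  moves:
    - [[-0.0115, -0.031, 0], -3.7]
    - [[-0.012, -0.031, 0], -3.7]
    - [[0, 0, -0.03], 0]
    - [[0, 0, -0.033], 0]
    - [[0, 0, -0.033], 0]
    - [[0, 0, -0.033], 0]
    - [[0, 0, -0.033], 0]
    - [[0, 0, 0], 0]

```text
t: 11.05
eef_pos: [545.3, -232.5, 62.9]
tcp_rot: [[-0.962, -0.273, -0.009], [-0.274, 0.962, 0.006], [0.007, 0.008, -1.0]]
force: [-0.8, 0.3, -0.8]
gripper_width: 0.0
finger_force: 0.0
```

Emit:
play_rows:
  moves:
    - [[-0.0016, 0.0058, 0], 0]
    - [[-0.0016, 0.0058, 0], 0]
    - [[-0.0016, 0.0058, 0], 0]
    - [[-0.0016, 0.0058, 0], 0]
    - [[-0.0016, 0.0058, 0], 0]
    - [[0, 0, 0], 0]

```text
t: 11.55
eef_pos: [539.9, -205.5, 69.2]
tcp_rot: [[-0.962, -0.273, 0.001], [-0.273, 0.962, -0.0], [-0.001, -0.0, -1.0]]
force: [0.3, -0.6, 0.4]
gripper_width: -0.1
finger_force: 0.0
```

```bash
python3 - <<'E'
from h import *
b=optics.snapshot("top");a=optics.snapshot("scene");w=optics.snapshot("wrist")
cv2.imwrite("pics/m3.png",np.vstack([np.hstack([cv2.resize(w,(400,250)),cv2.resize(b[150:300,200:440],(400,250))]),cv2.resize(a[190:300,220:470],(795,350))[:,:] if 0 else cv2.resize(a[190:300,220:471],(800,350))])[:,:,::-1])
E
```

```text
(no output)
```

View pics/m3.png

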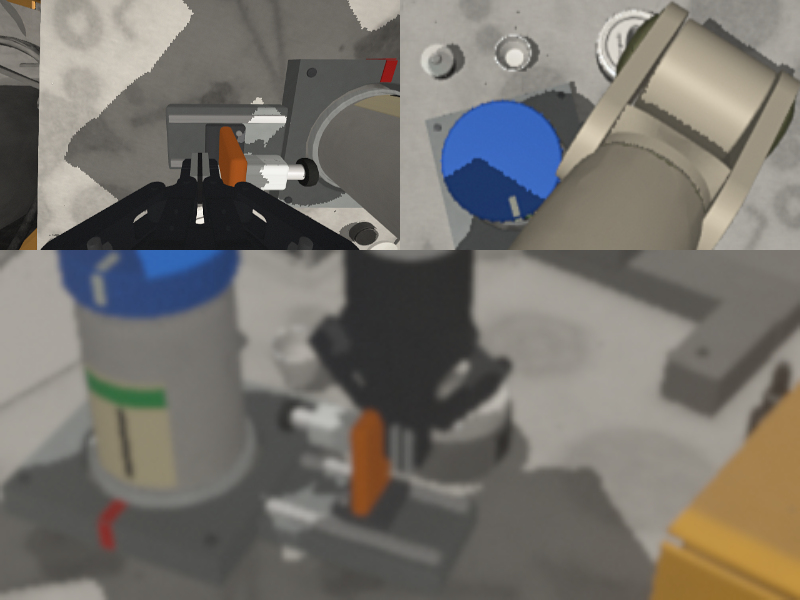

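The finger is just outside the orange plate and lined up with it, the bystanders are clear, and the label is still facing front. Pushing along stand +y.

Emit:
play_rows:
  moves:
    - [[-0.0007, 0.0024, 0], 0]
    - [[-0.0007, 0.0024, 0], 0]
    - [[-0.0007, 0.0024, 0], 0]
    - [[-0.0007, 0.0024, 0], 0]
    - [[-0.0007, 0.0024, 0], 0]
    - [[-0.0007, 0.0024, 0], 0]
    - [[-0.0007, 0.0024, 0], 0]
    - [[-0.0007, 0.0024, 0], 0]

```text
t: 12.37
eef_pos: [534.7, -188.3, 68.3]
tcp_rot: [[-0.962, -0.272, 0.001], [-0.272, 0.962, -0.002], [-0.001, -0.002, -1.0]]
force: [2.1, -7.1, -3.1]
gripper_width: 0.0
finger_force: 3.1
```

Emit:
play_rows:
  moves:
    - [[-0.0007, 0.0024, 0], 0]
    - [[-0.0007, 0.0024, 0], 0]
    - [[-0.0005, 0.0019, 0], 0]
    - [[0, 0, 0], 0]

```text
t: 12.7
eef_pos: [532.7, -181.2, 68.3]
tcp_rot: [[-0.962, -0.272, 0.001], [-0.272, 0.962, -0.001], [-0.001, -0.002, -1.0]]
force: [2.1, -3.2, -2.3]
gripper_width: 0.1
finger_force: 1.9
```

Emit:
play_rows:
  moves:
    - [[-0.0007, 0.0024, 0], 0]
    - [[-0.0007, 0.0024, 0], 0]
    - [[-0.0007, 0.0024, 0], 0]
    - [[-0.0007, 0.0024, 0], 0]

```text
t: 13.03
eef_pos: [530.1, -171.9, 68.3]
tcp_rot: [[-0.962, -0.272, 0.002], [-0.272, 0.962, -0.002], [-0.001, -0.002, -1.0]]
force: [3.1, -5.1, -3.9]
gripper_width: 0.0
finger_force: 3.1
```

```bash
python3 - <<'E'
from h import *
a=optics.snapshot("scene");w=optics.snapshot("wrist")
cv2.imwrite("pics/m4.png",np.vstack([cv2.resize(w[60:260,230:630],(600,300)),cv2.resize(a[190:290,240:440],(600,300))])[:,:,::-1])
E
```

```text
(no output)
```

View pics/m4.png

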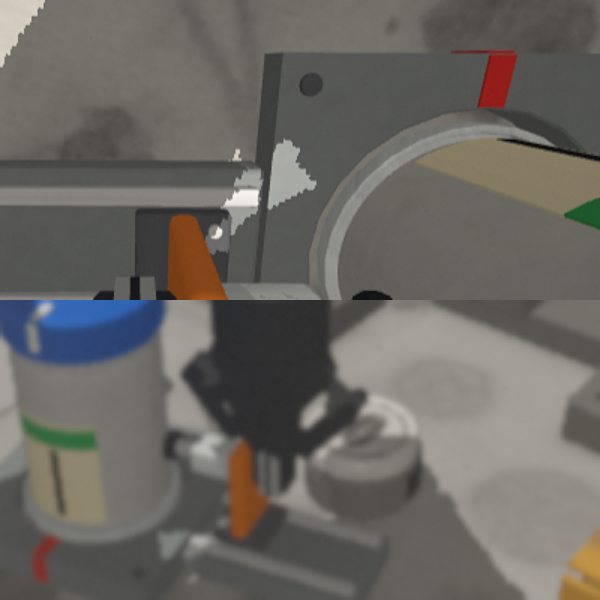

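The black label bar lines up with the red index, and the plunger tip is a few millimetres from the jar wall. Advancing in small steps.

Emit:
play_rows:
  moves:
    - [[-0.0005, 0.0018, 0], 0]
    - [[-0.0005, 0.0018, 0], 0]

```text
t: 13.3
eef_pos: [529.1, -168.3, 68.3]
tcp_rot: [[-0.962, -0.272, 0.001], [-0.272, 0.962, -0.002], [-0.001, -0.002, -1.0]]
force: [1.7, -5.2, -3.5]
gripper_width: -0.4
finger_force: 3.1
```

Emit:
play_rows:
  moves:
    - [[-0.0005, 0.0018, 0], 0]
    - [[-0.0004, 0.0014, 0], 0]

```text
t: 13.47
eef_pos: [528.2, -165.0, 68.3]
tcp_rot: [[-0.962, -0.272, 0.001], [-0.272, 0.962, -0.001], [-0.001, -0.002, -1.0]]
force: [3.2, -5.3, -3.6]
gripper_width: 0.1
finger_force: 3.0
```

```bash
python3 - <<'E'
from h import *
w=optics.snapshot("wrist")
cv2.imwrite("pics/m5.png",np.vstack([cv2.resize(w[130:280,300:620],(640,300))])[:,:,::-1])
E
```

```text
(no output)
```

View pics/m5.png

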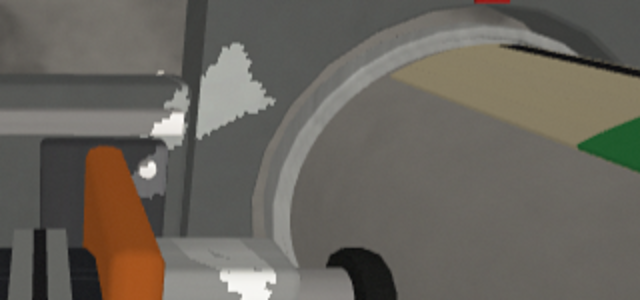

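The tip at about (365,275) in the crop is close to the jar wall, but the force has not risen yet. Continuing.

Emit:
play_rows:
  moves:
    - [[-0.0003, 0.001, 0], 0]
    - [[-0.0003, 0.001, 0], 0]

```text
t: 13.68
eef_pos: [527.6, -163.1, 68.3]
tcp_rot: [[-0.962, -0.272, 0.002], [-0.272, 0.962, -0.002], [-0.001, -0.002, -1.0]]
force: [3.0, -5.9, -3.9]
gripper_width: 0.1
finger_force: 3.4
```

Emit:
play_rows:
  moves:
    - [[-0.0003, 0.001, 0], 0]
    - [[-0.0003, 0.001, 0], 0]

```text
t: 13.85
eef_pos: [527.1, -161.3, 68.3]
tcp_rot: [[-0.962, -0.272, 0.002], [-0.272, 0.962, -0.002], [-0.001, -0.003, -1.0]]
force: [3.9, -6.4, -4.7]
gripper_width: 0.0
finger_force: 4.1
```

Emit:
play_rows:
  moves:
    - [[-0.0003, 0.001, 0], 0]
    - [[-0.0003, 0.001, 0], 0]

```text
t: 14.02
eef_pos: [526.6, -159.6, 68.4]
tcp_rot: [[-0.962, -0.272, 0.002], [-0.272, 0.962, -0.002], [-0.001, -0.003, -1.0]]
force: [4.9, -8.3, -5.6]
gripper_width: -0.3
finger_force: 4.7
```

The force rises by about 3 N over about 4 mm, so the plunger is pressed in roughly 4 mm. Backing off and checking.

Emit:
play_rows:
  moves:
    - [[0.0005, -0.002, 0], 0]
    - [[0.0015, -0.005, 0], 0]
    - [[0.005, -0.02, 0], 0]
    - [[0.008, -0.03, 0], 0]
    - [[0, 0, 0.035], 0]
    - [[0, 0, 0.035], 0]
    - [[0, 0, 0.035], 0]
    - [[0, 0, 0.035], 0]

```text
t: 14.68
eef_pos: [540.6, -215.3, 209.9]
tcp_rot: [[-0.962, -0.272, -0.001], [-0.272, 0.962, 0.001], [0.0, 0.001, -1.0]]
force: [-0.2, 0.2, -0.3]
gripper_width: 0.2
finger_force: 0.0
```

Emit:
play_rows:
  moves:
    - [[0, -0.03, 0.03], 0]
    - [[0, -0.04, 0], 0]
    - [[0, -0.04, 0], 0]
    - [[0, -0.04, 0], 0]
    - [[0, -0.03, 0], 0]
    - [[0, 0, 0], 0]

```text
t: 15.18
eef_pos: [539.2, -400.0, 236.2]
tcp_rot: [[-0.964, -0.267, -0.001], [-0.267, 0.964, 0.0], [0.001, 0.001, -1.0]]
force: [-0.5, 0.1, -0.3]
gripper_width: 0.3
finger_force: 0.0
```

```bash
python3 - <<'E'
from h import *
a=optics.snapshot("scene");b=optics.snapshot("top")
cv2.imwrite("pics/m6.png",np.hstack([cv2.resize(b[170:310,200:400],(400,280)),cv2.resize(a[160:300,210:410],(400,280))])[:,:,::-1])
g=a.astype(int).mean(2);C=np.array([492,-38.]);out=[]
for r in range(246,260,2):
    c=254+np.argmin(g[r,254:266]);o,d=ray("scene",(c,r));p=o[:2]-C;A=d[:2]@d[:2];B=2*p@d[:2];k=p@p-52.7**2
    q=(o+d*(-B-np.sqrt(B*B-4*A*k))/(2*A))[:2]-C;out.append(np.degrees(np.arctan2(q[1],q[0]))%360)
print(np.round(out,1))
E
```

```text
[194.  193.2 195.2 194.3 193.5 192.6 194.7]
```

View pics/m6.png

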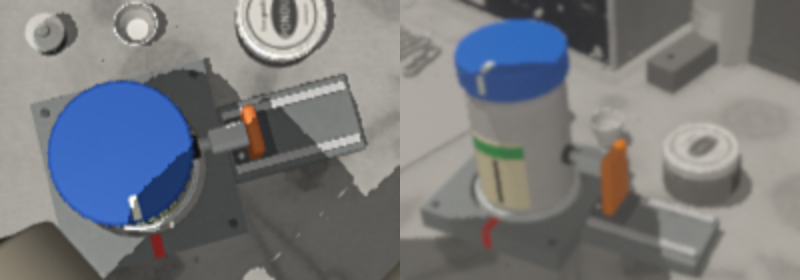

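Final view: the tick is at (134,207) in the top crop and points along the red index, with the label bar at about 194° against 195.6°. The plunger bears on the jar, its rod is shortened, and the bystanders have not moved. Handing in.

```bash
python3 -c "
from rig import order
print(order.hand_in())"
```

```text
the job is handed in; nothing more can be done
None
```

The job is handed in, with no verdict shown: the label measures within about 2° of the red index, and the stop's plunger bears on the jar, pressed in about 4 mm (judged from the push force and travel).

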